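# Dispense one tissue cassette and slide it onto the pad

### The arm

A 7-joint arm with a two-finger parallel gripper is mounted at the origin on the work surface. World frame = base frame: x ahead of the robot, y to its left, z up, the work surface at z = 0. Lengths are in mm, angles in rad, forces in N, time in s.
With the tool pointing down it reaches from about 425 to 1025 mm from the base axis. Payload 9.4 kg.
Tool frame: the origin (TCP) lies on the mounting face of the last link; the fingertips stand 186 mm ahead of it and the grasp point (between the pads) lies 167 mm ahead of it; z points along the fingers, y is the direction in which the jaws open and shut (so a half turn about z gives the same grasp; the last joint's range is limited). The gripper opens to 93 mm and grips with 3 to 60 N. Pads are 15 mm wide; open, the fingers measure 128 mm over their backs; the gripper's body (75 mm by 188 mm) begins 65 mm behind the grasp point.
Start: joints at [-1.316, 0.599, -0.003, 1.599, 0.002, 0.943, -0.08], TCP at [236.162, 685.458, 404.718] pointing down, gripper open.
Joint ranges: [-2.57, 2.57], [-0.35, 1.97], [-1.29, 1.29], [0.11, 2.56], [-1.05, 4.19], [0.11, 1.86], [-2.63, 2.63]. Speed limits (rad/s): [2.22, 2.22, 3.01, 3.01, 3.14, 3.14, 3.14].

### API

Orientations are given as [roll, pitch, yaw] about the fixed x, y, z axes, in that order (R = Rz(yaw) Ry(pitch) Rx(roll)).
In Python, from station import robot gives the robot as it stands. The module is installed in compiled form; this text tells all that it offers. Calls block until the motion is done:
- robot.move_to(position, orientation): joint-space move of the TCP to a pose.
- robot.line_to(position, attitude=None, rate=150, contact_N=None): straight line of the TCP; attitude=None keeps the orientation; rate is the mean speed in mm/s. With contact_N (N) it stops when the force on the tool has changed by that much, and returns True; else False.
- robot.move_joints(angles): joint-space move.
- robot.gripper_to(opening): finger opening in mm; the grip force is fixed at half the most; returns when the fingers have stopped.
- robot.sleep(seconds).
- robot.inverse_kinematics(position, orientation): joint angles nearest the present ones, or None.
- robot.get_state(): the state.
- robot.camera(name): name is "scene" or "top" or "wrist"; returns (picture, depth): 480x640x3 uint8, red, green, blue; 480x640 float32, mm along the optical axis (not along the pixel's ray), 0 where there is no reading.
- robot.camera_params(name): a dict with "fovy" (degrees; the focal length in pixels is half the picture's height over the tangent of half this angle, whatever the lens; pixels are square), "cx", "cy" (the principal point, pixels), "R" (3x3) and "t" (3): a world point X has camera coordinates R X + t. Camera axes: x right, y down, z forward; pixel columns grow to the right and rows downward; lengths in mm; the calibration is good to about 2 mm. A picture is of the moment at which its call begins: read the wrist's pose just before it. camera_params takes no time and is no camera call; for the wrist camera it gives the pose at the moment of the call.
A pose or a line that the arm cannot do raises robot.IKError and nothing moves.
- robot.job_done(): hands the job in, once; it reports no verdict.
The state is a dict: "clock": time; "joint_positions": joint angles; "qvel": joint speeds; "joint_efforts": joint torques, N m; "eef_pos": TCP position; "orientation": TCP orientation; "ft_force": force on the tool from outside, world axes, zero at the start; "wrist_torque": the same for the moment, N m; "opening": finger opening in mm.
Only numpy, scipy, OpenCV 4.12 (cv2) and the standard library are available. Lean on these libraries where they do the work, as an engineer would, in place of code of your own. Each camera call takes 0.05 s, during which the arm holds its last target. There are 200 camera calls.

### The job

Get one tissue cassette ready for the biopsy: with a fingertip, press the red plunger of the cassette dispenser fully down once, so that the bottom cassette is ejected onto the bench, and let the plunger come back up. Then nudge the ejected cassette gently along the bench, without lifting it, until it lies flat and wholly on the blue absorbent pad. Leave the other cassettes in the magazine and do not disturb the other things on the bench.

Things in the scene. Friction and masses are not known exactly. Their poses are not given: they have to be found in the camera images.
- dispenser: Cassette dispenser screwed to the bench, turned up to 0.28 rad. Origin: on the bench, mid-footprint; -x is its front, where cassettes come out; z up. White housing 36 mm wide, 42 high, x -5 to 55 mm, red plunger on top; the magazine stands before it. Steel foot flanges 3 mm high, screws to 10 mm, reach y +-36 mm for x -26 to 52 mm. Nothing of it stands ahead of x = -54 mm.
- plunger (a joint): Travel of the plunger in m: 0 = up, grows as it is pressed straight down, 0.030 = fully down at its stop. Sprung: it moves from 1.5 N, needs 4 N at the bottom, and comes back up when let go. Inside, it drives a flat blade forward (1.75 times its travel) that pushes the bottom cassette out of the front; each full stroke ejects one cassette.
- plunger_top (a point): Centre of the flat top of the red plunger knob (32 mm across, 10 mm thick, on a 12 mm rod). It stands 84 mm above the bench when up and 54 mm when fully down, 26 mm behind the dispenser's origin (along its +x).
- cassette: The bottom cassette, the one to dispense: flat yellow box 41 mm (its x) by 28.5 mm (its y) by 7 mm high, 5 mm at the sloped white writing end (-x), about 14 g. Origin: centre of its underside, z up. Starts at the magazine's centre, headed as the dispenser. A full stroke leaves it flat on the bench, centre 79 mm or a little more ahead of the dispenser's origin, its rear 4 mm or more clear of the magazine.
- corner0 (a point): Corner of the dispensed cassette's underside, at its -x, +y (x -20.5, y +14.25 mm from its origin).
- corner1 (a point): The same at its -x, -y.
- corner2 (a point): The same at its +x, +y.
- corner3 (a point): The same at its +x, -y.
- magazine (a point): Point on the bench at the centre of the stack, 30 mm ahead of the dispenser's origin; axes as the dispenser's. The clear magazine round it is 48 mm (x) by 36 mm (y), 55 mm high, open at the top and without a floor: the cassettes lie on the bench itself.
- spare1: A yellow cassette like cassette, one of the spares stacked flat on top of it in the magazine (second from the bottom). It must stay in the magazine, where it drops 7 mm when the plunger comes back up. Origin: centre of its underside.
- spare2: A yellow cassette like cassette, one of the spares stacked flat on top of it in the magazine (third from the bottom). It must stay in the magazine, where it drops 7 mm when the plunger comes back up. Origin: centre of its underside.
- spare3: A yellow cassette like cassette, one of the spares stacked flat on top of it in the magazine (fourth from the bottom). It must stay in the magazine, where it drops 7 mm when the plunger comes back up. Origin: centre of its underside.
- pad: Blue absorbent bench pad with a thin white border, lying flush on the bench (no edge to catch on), 150 mm (its x) by 130 mm (its y), border included. Origin: its centre, z up. It lies about 0.2 m to the left or right of the dispenser's mouth, with the instrument tray on the other side; turned by up to 0.25 rad.
- pot: Clear specimen pot with a white screw lid, 47 mm across, 50 mm high, standing on the bench beyond the pad's far edge (115 to 135 mm from the pad's centre along its +x). Origin: centre of its underside. Leave alone.
- tray: Steel instrument tray, 200 mm (its x) by 110 mm (its y), walls 18 mm high and 2 mm thick, on the other side of the dispenser. Origin: centre of its underside. Leave alone.
- forceps: Steel forceps lying in the tray along its x, about 145 mm long, 6 mm high. Origin: centre of its underside. Leave alone.
- marker: White marker pen with a black cap lying in the tray along its x, 130 mm long, 12 mm thick. Origin: centre of its underside. Leave alone.
- mailer: White plastic slide mailer box, 32 by 83 by 16 mm, on the bench to the right. Origin: centre of its underside. Leave alone.
- jar: Amber reagent jar with a white cap, 60 mm across, 95 mm high, on the bench to the left. Origin: centre of its underside. Leave alone.

How it is judged (in metres and radians):
On the way, in this order (a step that is already met when the one before it is completed fails the run):
1. the plunger is pressed fully down (value of joint plunger above 0.027 m), for 0.05 s.
2. the plunger is back up, the bottom cassette lies on the bench in front of the magazine and the next one has dropped (value of joint plunger below 0.003 m and x of cassette in the frame of dispenser below -0.072 m and height (world z) of spare1 below 0.003 m), for 0.1 s.
At the end, for the whole second after the job is handed in: The dispensed cassette lies flat and at rest on the bench with all four corners inside the pad's outline (to 2 mm), lid up; the plunger is up; the three spare cassettes are in the magazine (x of corner0 in the frame of pad between -0.077 and 0.077 m and y of corner0 in the frame of pad between -0.067 and 0.067 m and x of corner1 in the frame of pad between -0.077 and 0.077 m and y of corner1 in the frame of pad between -0.067 and 0.067 m and x of corner2 in the frame of pad between -0.077 and 0.077 m and y of corner2 in the frame of pad between -0.067 and 0.067 m and x of corner3 in the frame of pad between -0.077 and 0.077 m and y of corner3 in the frame of pad between -0.067 and 0.067 m and height (world z) of cassette below 0.003 m and angle between cassette's own z axis and vertical below 0.1 rad and linear speed of cassette below 0.01 m/s and value of joint plunger below 0.003 m and horizontal distance between each of spare1, spare2, spare3 and magazine below 0.008 m); the robot touches nothing.
It fails at once if the cassette is lifted off the bench (height (world z) of cassette above 0.012 m).
It fails at once if the cassette is tipped up (angle between cassette's own z axis and vertical above 0.4 rad).
It fails at once if the cassette is handled roughly (over 15 N from the fingers) (contact force between the fingers and cassette above 15 N).
It fails at once if another cassette leaves the magazine (horizontal distance between any of spare1, spare2, spare3 and magazine above 0.012 m).
It fails at once if a bystander is disturbed (moved by over 15 mm) (distance of any of pot, tray, forceps, marker, mailer, jar from where it was at the start of the episode above 0.015 m).
It also fails if it takes over 51 s, if anything falls off the work surface, if the arm or the gripper's body presses on something with over 40 N, if the wrist force passes 120 N, or if a joint passes its speed limit or range.

## Working session

There is one attempt and no reset: what is moved stays moved. The work goes in short steps, each a Python script; the robot and the scene stay as the last script left them, time stands still between calls to the robot, and variables do not carry over. Pictures are saved under pics/ and viewed, about 8 in all and at most 12, crops included, and the job is handed in when it is done.

```bash
mkdir -p pics; cat > h.py <<'E'
import numpy as np, cv2
from station import robot
def cam(n):
    P=robot.camera_params(n); im,d=robot.camera(n)
    return im,d,P
def save(n,im): cv2.imwrite('pics/'+n+'.png',im[:,:,::-1])
def ray(P,uv,z):
    f=240/np.tan(np.radians(P['fovy']/2)); uv=np.atleast_2d(np.float64(uv))
    R=np.array(P['R']);c=-R.T@np.array(P['t'])
    d=np.c_[(uv[:,0]-P['cx'])/f,(uv[:,1]-P['cy'])/f,np.ones(len(uv))]@R
    return c+d*((z-c[2])/d[:,2])[:,None]
def proj(P,X):
    f=240/np.tan(np.radians(P['fovy']/2))
    p=np.atleast_2d(X)@np.array(P['R']).T+np.array(P['t'])
    return np.c_[P['cx']+f*p[:,0]/p[:,2],P['cy']+f*p[:,1]/p[:,2]]
def mask(im,lo,hi):
    return cv2.inRange(cv2.cvtColor(im,cv2.COLOR_RGB2HSV),np.array(lo),np.array(hi))
E
python3 - <<'E'
from h import *
for n in('top','scene'):
    im,d,P=cam(n); save(n+'0',im); print(n,P['fovy'],P['cx'],P['cy'],-np.array(P['R']).T@np.array(P['t']),np.array(P['R']).round(2).tolist())
s=robot.get_state();print(s)
E
```

```text
top 49.14550008224633 316.97322417312296 243.60719856859052 [ 429.67670814   30.08462533 1145.91660524] [[0.02, -1.0, 0.02], [-0.99, -0.03, -0.14], [0.14, -0.01, -0.99]]
scene 50.23899484515639 317.93579166166376 231.6943651240486 [1164.45212631 -187.62619578 1042.93334586] [[0.33, 0.94, -0.02], [0.79, -0.29, -0.54], [-0.51, 0.17, -0.84]]
{'clock': 0.1, 'joint_positions': array([-1.31570049,  0.60001601, -0.00253177,  1.60004796,  0.00182581,
        0.94288946, -0.07978709]), 'qvel': array([ 0.00038882, -0.00099532, -0.00058305, -0.0027408 ,  0.00019397,
       -0.00097198, -0.00100522]), 'joint_efforts': array([ 5.46513271e-03, -7.66556168e+01,  1.50189243e+00, -2.52935743e+01,
       -5.23795432e-02,  1.36887454e-02,  1.05671120e-04]), 'eef_pos': array([236.10337879, 685.28783174, 403.96803908]), 'orientation': array([-3.14024214e+00,  1.54648138e-04,  2.80987392e+00]), 'ft_force': array([-0.25370234, -0.55182887,  0.92421485]), 'wrist_torque': array([-0.01818687,  0.04612475, -0.02066806]), 'opening': 93.01111499076586}
```

View pics/top0.png

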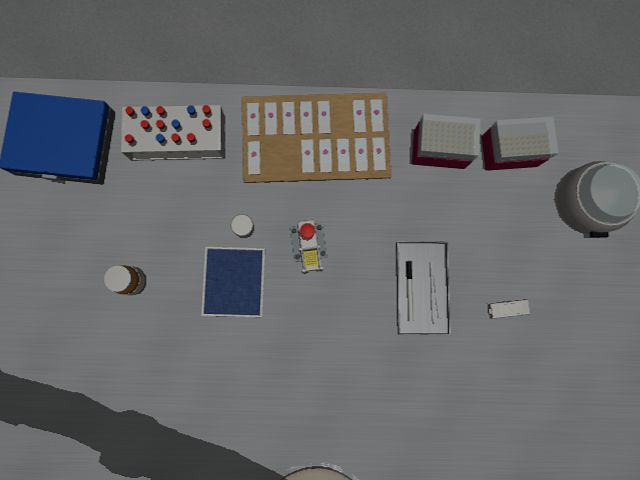

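View pics/scene0.png

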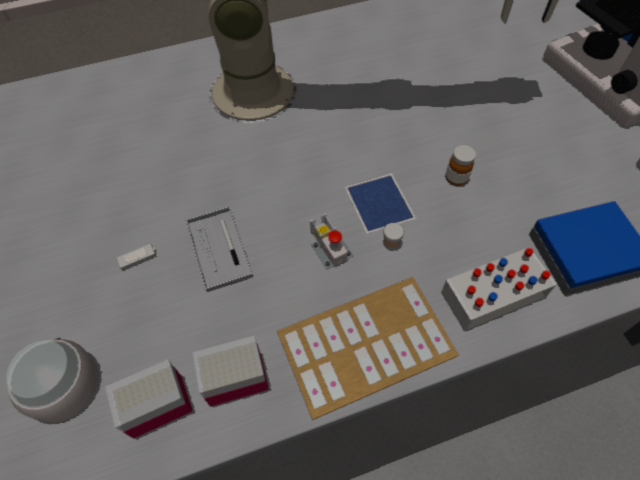

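The top view shows the dispenser at about (308,245), with its front facing the robot. The pad is at (233,282), to +y, the pot at (242,226) and the tray at (422,288). I'll get rough estimates from these pixels, then look from close by with the wrist camera.

```bash
cat >> h.py <<'E'
def padfit(im,P):
    m=mask(im,(100,80,30),(130,255,200)); 
    cs=cv2.findContours(m,cv2.RETR_EXTERNAL,cv2.CHAIN_APPROX_NONE)[0]
    best=None
    for c in cs:
        if cv2.contourArea(c)<1500: continue
        r=cv2.minAreaRect(np.float32(ray(P,c[:,0],0)[:,:2]*1))
        if abs(sum(r[1])-270)<40: best=r
    return best
def knob(im,P,z=84,near=None):
    m=mask(im,(0,130,60),(8,255,255))|mask(im,(172,130,60),(180,255,255))
    out=[]
    for c in cv2.findContours(m,cv2.RETR_EXTERNAL,cv2.CHAIN_APPROX_NONE)[0]:
        if cv2.contourArea(c)<60: continue
        out.append((ray(P,cv2.minEnclosingCircle(c)[0],z)[0].round(1),cv2.contourArea(c)))
    return out
E
python3 - <<'E'
from h import *
im,d,P=cam('top'); print(padfit(im,P)); print(knob(im,P)); print(ray(P,[[308,245],[311,260],[242,226],[123,280]],0).round())
robot.move_to([560,60,450],[np.pi,0,np.pi/2])
im,d,P=cam('wrist'); save('w1',im); print(robot.get_state()['clock'],padfit(im,P),knob(im,P))
print(P['fovy'],-np.array(P['R']).T@P['t'],np.array(P['R']).round(2).tolist())
E
```

```text
((501.32977294921875, 194.5166473388672), (119.47755432128906, 140.4840850830078), 89.7558364868164)
[(array([604.1,  35.7,  84. ]), 153.5)]
[[586.  33.   0.]
 [553.  26.   0.]
 [624. 180.   0.]
 [499. 433.   0.]]
2.7 ((499.58056640625, 191.43992614746094), (120.39588165283203, 139.9900665283203), 89.69851684570312) [(array([602.5,  33.5,  84. ]), 574.0), (array([826.9, 251.9,  84. ]), 323.5)]
70.74468469773862 [559.8124806  131.94591046 430.01340589] [[1.0, 0.0, -0.0], [0.0, -0.97, 0.26], [0.0, -0.26, -0.97]]
```

View pics/w1.png

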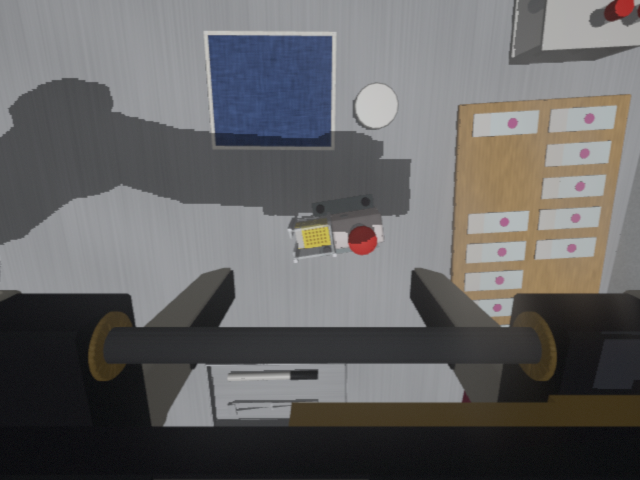

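The wrist view shows the pad at about (272,90), the pot at (376,105), the knob at (362,240) and the yellow stack top at (316,237). The dispenser is yawed slightly positive, so I'll fit its heading, then press.

```bash
python3 - <<'E'
from h import *
for n in('wrist','top'):
    im,d,P=cam(n)
    k=[q for q,a in knob(im,P) if abs(q[0]-603)<10][0]
    m=mask(im,(22,120,60),(35,255,255)); cs=cv2.findContours(cv2.morphologyEx(m,cv2.MORPH_CLOSE,np.ones((5,5))),cv2.RETR_EXTERNAL,cv2.CHAIN_APPROX_NONE)[0]
    for c in cs:
        if cv2.contourArea(c)<30: continue
        w=ray(P,c[:,0],28)[:,:2]; r=cv2.minAreaRect(np.float32(w)); x,y=r[0]
        if abs(x-550)>40 or abs(y-30)>30: continue
        print(n,k,r,'heading',np.arctan2(k[1]-y,k[0]-x))
    if n=='wrist': w=ray(P,[[312,207],[373,197]],3); print('flange',w.round(1),np.arctan2(*(w[1]-w[0])[1::-1]))
    save('z'+n,cv2.resize(im[180:280,260:420] if n=='wrist' else im[210:285,260:360],None,fx=5,fy=5,interpolation=cv2.INTER_CUBIC))
E
```

```text
wrist [602.5  33.6  84. ] ((552.336181640625, 21.372154235839844), (31.423004150390625, 22.510128021240234), 9.407586097717285) heading 0.2390955247271678
flange [[547.   54.6   3. ]
 [624.5  67.5   3. ]] 0.16522129095831672Traceback (most recent call last):
  File "<stdin>", line 4, in <module>
IndexError: list index out of range
```

View pics/zwrist.png

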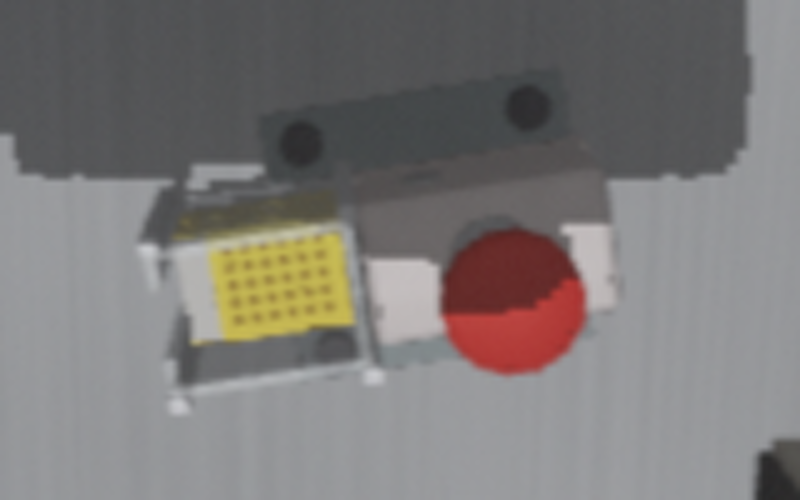

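```bash
cat >> h.py <<'E'
YAW=0.16; K=np.array([602.8,34.0]); ex=np.array([np.cos(YAW),np.sin(YAW)]); ey=np.array([-ex[1],ex[0]])
D=K-26*ex
A=[np.pi,0,np.pi/2+YAW]
def tip(xy,z): return [xy[0],xy[1],z+186]
E
python3 - <<'E'
from h import *
robot.gripper_to(0)
robot.move_to(tip(K,110),A)
c=robot.line_to(tip(K,50),rate=50,contact_N=12)
s=robot.get_state(); print(c,s['eef_pos'][2]-186,s['ft_force'],s['clock'])
robot.sleep(0.2)
robot.line_to(tip(K,110),rate=80)
im,d,P=cam('top'); save('t2',cv2.resize(im[200:330,180:360],None,fx=4,fy=4)); 
robot.line_to(tip(D-85*ex-110*ey,110)); 
im,d,P=cam('wrist'); save('w2',im); s=robot.get_state();print(s['clock'],s['opening'])
m=mask(im,(22,120,60),(35,255,255))
for c in cv2.findContours(cv2.morphologyEx(m,cv2.MORPH_CLOSE,np.ones((7,7))),cv2.RETR_EXTERNAL,cv2.CHAIN_APPROX_NONE)[0]:
    if cv2.contourArea(c)>100:
        r=cv2.minAreaRect(np.float32(ray(P,c[:,0],7)[:,:2])); v=np.array(r[0])-D; print(r,'in disp',v@ex,v@ey)
E
```

```text
True 54.38226219782621 [-1.87057491 -0.52960906  9.98373369] 5.975
8.3167 0.2733559999795974
((499.149169921875, 15.525373458862305), (39.38339614868164, 27.630220413208008), 9.193069458007812) in disp -79.27027176605809 -1.7251910094617975
((555.5509033203125, 28.141559600830078), (34.35935592651367, 27.437103271484375), 9.19432258605957) in disp -21.578953574992457 1.7440291470603948
```

View pics/w2.png

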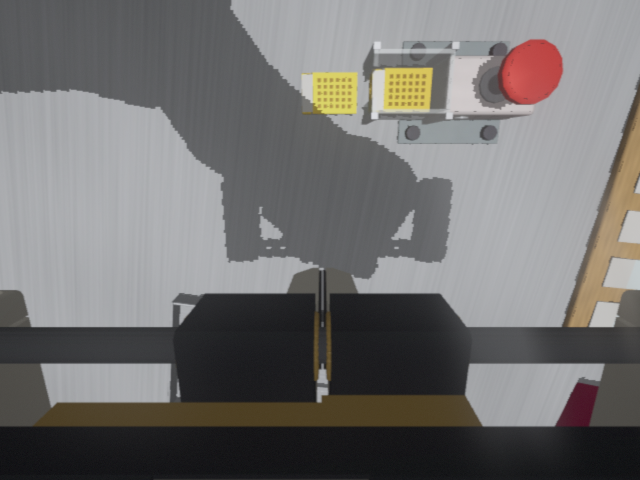

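The stroke worked: the stop was felt at 54.4 mm. The ejected cassette is at about (330,93), 79 mm ahead of the origin and clear of the magazine, and the plunger is up. Next I'll push it sideways with the 35 mm wide face of the closed fingers.

```bash
cat >> h.py <<'E'
def look(n):
    im,d,P=cam(n); m=mask(im,(22,110,50),(35,255,255)); out=[]
    for c in cv2.findContours(cv2.morphologyEx(m,cv2.MORPH_CLOSE,np.ones((7,7))),cv2.RETR_EXTERNAL,cv2.CHAIN_APPROX_NONE)[0]:
        if cv2.contourArea(c)>40: out.append(tuple(np.round(np.hstack([*cv2.minAreaRect(np.float32(ray(P,c[:,0],7)[:,:2]))]),1)))
    return im,out
E
python3 - <<'E'
from h import *
p=D-87*ex
robot.line_to(tip(p-38*ey,60))
robot.line_to(tip(p-38*ey,3),rate=80,contact_N=8); print(robot.get_state()['eef_pos']-[0,0,186])
q=p+5*ey
robot.line_to(tip(q,3),rate=40)
s=robot.get_state();print(s['eef_pos']-[0,0,186],s['ft_force'],s['clock'])
im,o=look('top');print(o);save('t3',cv2.resize(im[200:330,180:360],None,fx=4,fy=4))
im,o=look('wrist');print(o);save('w3',im)
E
```

```text
[497.35785228 -21.64870705   3.18185425]
[490.47032598  20.66397268   3.01752208] [-0.25816791  0.71181608  0.20187067] 11.1333
[]
[(np.float64(571.6), np.float64(13.2), np.float64(13.3), np.float64(5.7), np.float64(6.3)), (np.float64(494.3), np.float64(46.0), np.float64(40.3), np.float64(29.5), np.float64(7.6))]
```

View pics/w3.png

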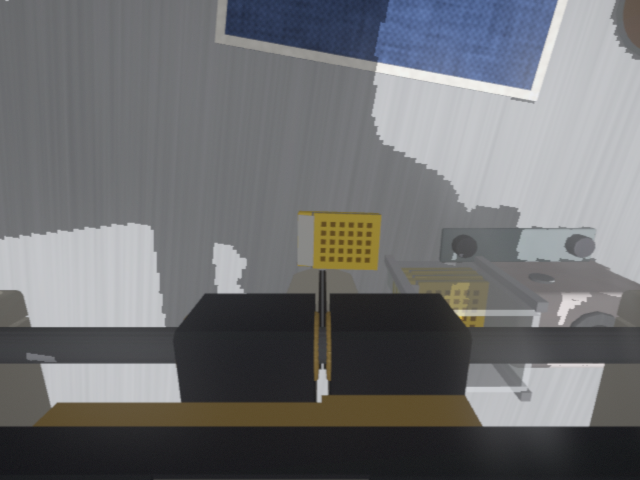

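The cassette lies flat against the fingers at about (340,240) and is straight. I'll continue to the pad.

```bash
python3 - <<'E'
from h import *
q=D-87*ex+5*ey
e=q+[6,147]
robot.line_to(tip(e,3),rate=40)
im,o=look('wrist');print('pushed',o,robot.get_state()['clock'])
robot.line_to(tip(e-[0,30],3),rate=60)
robot.line_to(tip(e-[0,60],160),rate=150)
im,o=look('wrist');save('w4',im);print(o,padfit(im,robot.camera_params('wrist')),robot.get_state()['clock'])
im,d,P=cam('scene');save('s4',cv2.resize(im[160:290,270:440],None,fx=4,fy=4))
E
```

```text
pushed [(np.float64(500.2), np.float64(192.3), np.float64(40.2), np.float64(29.1), np.float64(9.1))] 15.1083
[(np.float64(500.1), np.float64(192.0), np.float64(39.5), np.float64(26.8), np.float64(9.2))] ((499.8412170410156, 191.24041748046875), (120.6950454711914, 140.73727416992188), 89.7090835571289) 17.025
```

View pics/w4.png

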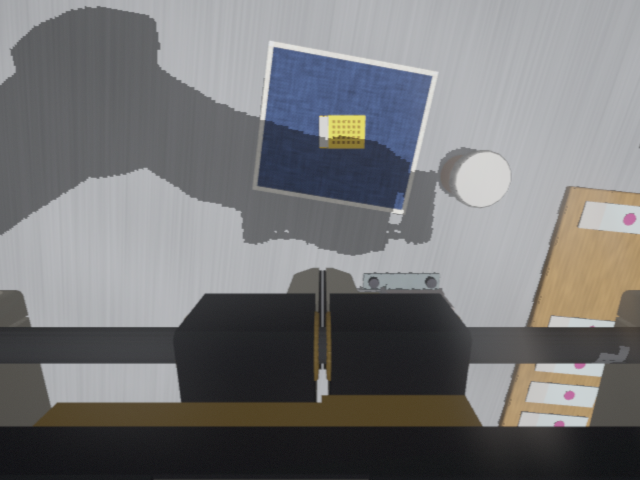

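View pics/s4.png

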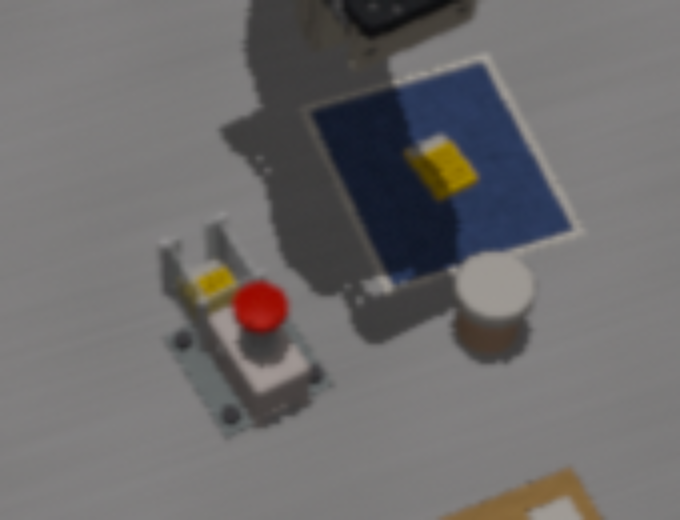

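The cassette lies flat in the middle of the pad (wrist view, about (342,132)). The scene view shows the plunger up, the spares in the magazine and the pot undisturbed. I'm handing it in.

```bash
python3 -c "
from station import robot
robot.job_done(); print(robot.get_state()['clock'])"
```

```text
the job is handed in; nothing more can be done
the job is handed in; nothing more can be done
```

The job is handed in, and my last checks found nothing wrong; the hand-in itself gave no verdict. I pressed the plunger once with the closed fingertips (the stop was felt at 54.4 mm) and let it come back up. I then pushed the ejected cassette sideways along the bench onto the pad at 40 mm/s.

- **Cassette:** it lies flat at about (500, 192) mm, within 1 mm of the pad's measured centre at (500, 191), and was turned about 0.16 rad.
- **Dispenser and surroundings:** the plunger is up and the remaining cassettes are in the magazine. The pot beside the pad looked undisturbed, and the arm was clear of everything. I did not re-measure the tray, its contents, the mailer or the jar after the push, but the planned path stayed clear of them.
- **Time:** about 17 s of the 51 s allowed at my last clock reading.

Two measurements failed or disagreed, and neither affected the result:
- The dispenser heading from knob to stack came out at 0.24 rad, because the stack was partly shaded. I used the 0.16 rad from its flange instead.
- The top camera's colour mask missed the cassette during the push, so I relied on the wrist camera there.

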